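Dry-fit the hose sleeve in the extraction port

TASK

Pick up the slim green tapered sleeve and nest it, narrow end down, in the grey tapered port on the plywood foot. Lower it in gently, without letting it fall, so that it sits there loosely and upright under its own weight: the port floats on a soft spring, and if it is pushed down 10 mm or more the tapers jam. Leave the fat yellow sleeve standing where it is.

Things in the scene. Friction and masses are not known exactly. Their poses are not given: they have to be found in the camera images.
- green_sleeve_center (a point): centre (half-way up, on the axis) of the green hollow sleeve, 120 g, 100 mm tall, wall 4 mm, open at both ends, standing loose, narrow end down; z axis up along it. Upper half: straight tube of 50 mm outer diameter; grip it there from outside, 15 to 35 mm above the centre, from above. Lower half: cone narrowing to 30 mm at the foot.
- port_mouth (a point): centre of the mouth, in the rim's plane, of the grey port cup; z up. Rim 88 mm above the bench, on a plywood foot 120 x 110 x 12 mm. A flare of 65 mm inner diameter narrows within 10 mm to 46 mm, then a cone of the green sleeve's taper runs on 48 mm down. The green sleeve nested loosely has its centre at this point's height (within 5 mm), its straight half above the rim.
- yellow_sleeve_center (a point): centre (half-way up, on the axis) of the yellow sleeve, a bystander of the same form and height (100 mm) but too fat for the port: 68 mm outer diameter above, tapering to 48 mm at its foot. It stands loose on the bench.
- port_cup (a joint): how far the port cup is pushed down, m: 0 up (at rest), 0.015 at the stop; a soft spring of about 1 N per mm returns it. The nested sleeve's weight alone lowers it about 1 mm. Beyond 0.010 the tapers count as jammed.
Mind the look-alikes: they are no part of the job. What is shaped like the part that bears green_sleeve_center but red is not meant.

How it is judged:
By the outcome, as a careful person would: the job done as asked, in the order asked, and still so for the second after the job is handed in, with the robot touching nothing.
It also fails if it takes over 32 s, if anything falls off the work surface, if the arm or the gripper's body presses on something with over 40 N, if the wrist force passes 120 N, or if a joint passes its speed limit or range.

ROBOT

A 6-joint arm with a two-finger parallel gripper is mounted at the origin on a cart in front of the work surface, level with it; the furniture and walls round the work are solid. World frame = base frame: x ahead of the robot, y to its left, z up, the work surface at z = 0. Lengths are in mm, angles in rad, forces in N, time in s.
With the tool pointing down it reaches from about 275 to 1000 mm from the base axis. Payload 8.4 kg.
Tool frame: the origin (TCP) lies between the finger pads; the fingertips stand r.finger_overhang ahead of it and the grasp point (between the pads) is the TCP (r.finger_overhang is the distance from the TCP to the fingertips, in mm); z points along the fingers, y is the line along which they close (so a half turn about z gives the same grasp; the last joint's range is limited). The gripper opens to 85 mm and grips with 20 to 120 N. Pads are 22 mm wide; open, the fingers measure 114 mm over their backs; the gripper's body (76 mm by 85 mm) begins 54 mm behind the grasp point. The pads swing forward as they close: fully open they stand 13 mm farther back than shut.
Start: joints at [-1.232, 0.353, 1.633, -0, 1.155, -0.002], TCP at [208.899, -589.058, 250.281] pointing down, gripper open.
Joint ranges: [-2.63, 2.63], [-0.92, 2.1], [0.06, 2.66], [-1.3, 4.44], [0, 2.69], [-3.02, 3.02]. Speed limits (rad/s): [2.22, 2.22, 2.79, 3.14, 3.14, 3.14].

INTERFACE

Orientations are given as [roll, pitch, yaw] about the fixed x, y, z axes, in that order (R = Rz(yaw) Ry(pitch) Rx(roll)).
In Python, from rig import r, cams, sign_off gives the robot as it stands.
- The arm moves only by the shell command python3 -m crank 'ROWS' [FORCE]. ROWS is JSON, a list of rows, each a list of 7 numbers: the shift along the tool's x, y, z in m, then the turn, a rotation vector about the tool's x, y, z in rad, then the closure, from 0 (fully open) to 1 (shut). In form: [[dx, dy, dz, ax, ay, az, gripper], ...]. A call has 1 to 5 rows; each row is the pose to reach, as a shift and turn from the pose commanded when the call began, along the tool's axes at that moment; what a row does not reach only later rows make up. A row lasts 1/10 s, in which the tool goes at most 50 mm and 8.59 degrees, less where a joint would pass 70% of its speed; a pose out of reach is approached as far as the arm can. A call with a gripper value outside its range is refused whole. The fingers move at their own pace and stop on an object; FORCE is the grip in N (left out, the last holds). Time passes only in rows, so rows that repeat a pose let the fingers close. It gives the time, the measured TCP pose, the force, the opening and the grip force at its end, in the units of the state.
- r.sense(): the state, without advancing time (a new reading comes with each control period).
- cams.grab_frame(name): name is "scene" or "top" or "wrist"; returns a dict with "image" (384x512x3 uint8, red, green, blue), "fx", "fy", "cx", "cy" (pixels), "position" and "orientation" of the camera in the world. Camera axes: x right, y down, z forward; pixel columns grow to the right and rows downward; lengths in mm; the calibration is good to about 2 mm. A picture is of the moment at which its call begins. There is no depth.
- sign_off(): hands the job in; it is judged then, once.
The state is a dict: "clock": time; "qpos": joint angles; "qvel": joint speeds; "joint_efforts": joint torques, N m; "eef_pos": TCP position; "tcp_rot": TCP orientation; "contact_force": force on the tool from outside, world axes, zero at the start; "wrist_torque": the same for the moment, N m; "opening": opening from 0.0 (shut) to 1.0 (fully open); "grasp_force": force on a finger pad.
Only numpy, scipy, OpenCV 4.12 (cv2) and the standard library are available. Lean on these libraries where they do the work, as an engineer would, in place of code of your own. Each camera call takes 0.05 s, during which the arm holds its last target. There are 200 camera calls.

## Working session

There is one attempt and no reset: what is moved stays moved. The work goes in short steps, Python scripts to look and compute and a shell command to move; the robot and the scene stay as the last step left them, time stands still between calls to the robot, and variables do not carry over. Pictures are saved under pics/ and viewed, at most 10 in all, crops included, and the job is handed in when it is done.

```bash
ls; mkdir -p pics; python3 - <<'E'
from rig import r,cams
import cv2,numpy as np
s=r.sense();print({k:np.round(v,3).tolist() for k,v in s.items()},r.finger_overhang)
ims=[]
for n in("scene","top"):
    f=cams.grab_frame(n);im=f["image"][:,:,::-1].copy();cv2.imwrite(f"pics/{n}0.png",im);ims.append(im)
    print(n,{k:np.round(v,4).tolist() for k,v in f.items() if k!="image"})
E
```

```text
pics
{'clock': 0.0, 'qpos': [-1.232, 0.354, 1.634, -0.0, 1.155, -0.002], 'qvel': [-0.0, -0.001, 0.002, 0.001, 0.0, 0.001], 'joint_efforts': [0.003, -60.525, -34.207, 0.0, 0.009, 0.0], 'eef_pos': [208.73, -588.64, 249.544], 'tcp_rot': [-3.14, 0.0, 0.341], 'contact_force': [-0.367, -0.244, 0.518], 'wrist_torque': [0.01, 0.022, 0.035], 'grasp_force': 0.0, 'opening': 1.001} 19.0
scene {'fx': 406.6638, 'fy': 406.6638, 'cx': 249.3811, 'cy': 189.8627, 'position': [240.7441, -437.5904, 730.8254], 'orientation': [-2.4737, 0.0186, -0.6154]}
top {'fx': 477.9135, 'fy': 477.9135, 'cx': 254.5032, 'cy': 186.3928, 'position': [459.9577, 21.1974, 1154.5418], 'orientation': [-3.086, -0.0206, -1.5939]}
```

View pics/scene0.png

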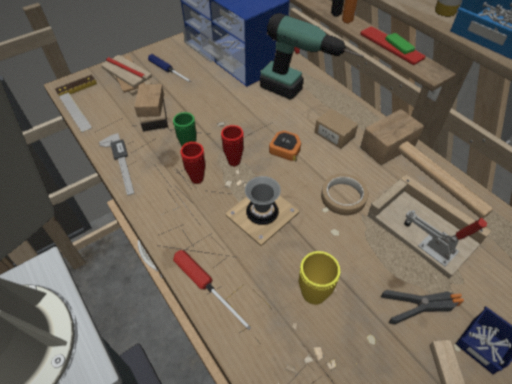

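View pics/top0.png

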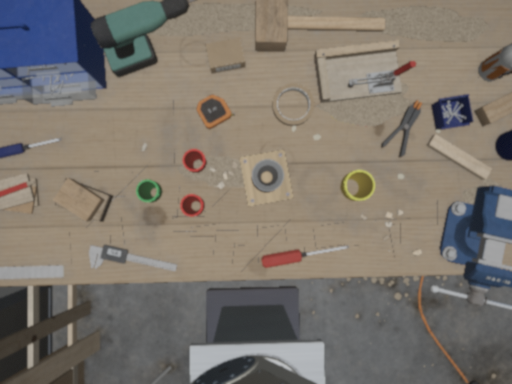

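Scene view: green sleeve at (185,127), reds at (232,145) and (193,162), port at (263,197), yellow at (320,275). Top view: green at (149,191), reds at (195,160) and (192,205), port at (267,176), yellow at (359,185). Next I'll measure these.

```bash
cat > h.py <<'E'
import numpy as np,cv2
from scipy.spatial.transform import Rotation as R
def hit(f,uv,z):
    d=R.from_euler('xyz',f["orientation"]).apply([(uv[0]-f["cx"])/f["fx"],(uv[1]-f["cy"])/f["fy"],1])
    p=np.array(f["position"]);return p+d*(z-p[2])/d[2]
def proj(f,p):
    c=R.from_euler('xyz',f["orientation"]).inv().apply(np.array(p)-f["position"])
    return np.array([f["fx"]*c[0]/c[2]+f["cx"],f["fy"]*c[1]/c[2]+f["cy"]])
def circ(f,p,rad):
    return np.array([proj(f,np.array(p)+[rad*np.cos(a),rad*np.sin(a),0]) for a in np.linspace(0,2*np.pi,40)])
def mask(im,lo,hi):
    return cv2.inRange(cv2.cvtColor(im,cv2.COLOR_RGB2HSV),lo,hi)
def blob(m,near):
    cs,_=cv2.findContours(m,cv2.RETR_CCOMP,cv2.CHAIN_APPROX_NONE)
    return [c for c in cs if len(c)>=12 and np.hypot(*(c[:,0].mean(0)-near))<25]
def rimfit(f,cont,z):
    # contour pixels -> plane z, circle fit (min enclosing + LSQ)
    P=np.array([hit(f,q,z)[:2] for q in cont[:,0].astype(float)])
    A=np.c_[2*P,np.ones(len(P))];s=np.linalg.lstsq(A,(P**2).sum(1),rcond=None)[0]
    return s[:2],np.sqrt(s[2]+s[0]**2+s[1]**2),np.ptp(P,axis=0)
E
python3 - <<'E'
from h import *;from rig import cams
np.set_printoptions(precision=1,suppress=True)
F={n:cams.grab_frame(n) for n in("top","scene")}
G=((60,90,30),(88,255,255));Y=((22,100,60),(34,255,255));K=((0,0,0),(179,70,150))
for nm,z,(lo,hi),pt,ps in(("green",100,G,(149,191),(185,127)),("yellow",100,Y,(359,185),(320,275)),("port",88,K,(267,176),(263,193))):
    for n,p in(("top",pt),("scene",ps)):
        f=F[n]
        for c in blob(mask(f["image"],lo,hi),p):print(nm,n,len(c),c[:,0].mean(0),*rimfit(f,c,z))
out=[]
for n,a,b in(("top",(149,191),(267,176)),("scene",(185,127),(263,197))):
    for q in(a,b):
        im=F[n]["image"][q[1]-32:q[1]+32,q[0]-32:q[0]+32,::-1];out.append(cv2.resize(im,(290,290),interpolation=0))
cv2.imwrite("pics/crop1.png",np.vstack([np.hstack(out[:2]),np.hstack(out[2:])]))
E
```

```text
green top 61 [147.9 190.7] [514.  232.4] 23.203412282106434 [42.3 48.3]
green top 57 [147.9 190.4] [513.3 233.4] 19.39553287584848 [37.6 43.9]
green scene 79 [184.7 127.5] [504.6 210.6] 37.45231774231971 [63.9 93.5]
yellow top 89 [357.7 185.2] [ 516.1 -231. ] 34.665901079204026 [66.7 74.2]
yellow top 44 [351.8 186.6] [ 512.9 -218.2] 17.34018084543548 [40.2 31.3]
yellow scene 134 [317.9 275.9] [ 506.6 -243. ] 41.577550268550254 [90.7 81. ]
port top 91 [266.9 175.5] [542.  -30.8] 35.749032523286516 [72.1 72. ]
port top 31 [266.3 176.7] [540.1 -29.2] 12.566466102625705 [24.9 24.9]
port scene 6290 [284.8 194.1] [697.8 201. ] 512.6461609662078 [1433.6 1638.3]
port scene 14 [262.5 214. ] [510.  -79.7] 4.514137042987713 [10.9  9.4]
port scene 16 [255.4 211.4] [502.4 -66.9] 5.7378069655971 [ 9.4 15.3]
```

View pics/crop1.png

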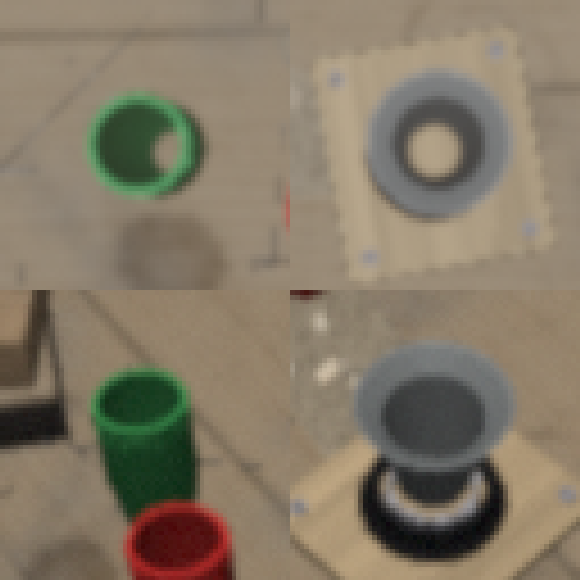

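Crops: green rim is centred near top (146.7,190.7) and scene (183.6,119.5). Port rim is near top (267.5,175.1) and scene (262.7,190.3). I'll cast these to their rim planes and compare the two views.

```bash
python3 - <<'E'
from h import *;from rig import cams,r
np.set_printoptions(precision=1,suppress=True)
F={n:cams.grab_frame(n) for n in("top","scene")}
for n,u,z,rad in(("top",(146.7,190.7),100,25),("scene",(183.6,119.5),100,25),("top",(267.5,175.1),88,35),("scene",(262.7,190.3),88,35)):
    p=hit(F[n],u,z);c=circ(F[n],p,rad);print(n,p,np.ptp(c,axis=0),c.min(0)/2+c.max(0)/2-u)
s=r.sense();T=R.from_euler('xyz',s["tcp_rot"]);print(T.as_matrix(),s["eef_pos"])
for t in([510,235,200],[510,235,75]):print(T.inv().apply(np.array(t)-s["eef_pos"]))
E
```

```text
top [513.9 235.4 100. ] [22.8 22.7] [-0.  0.]
scene [515.2 232.9 100. ] [21.8 14.7] [-0.   0.1]
top [543.5 -31.9  88. ] [31.2 31.1] [0. 0.]
scene [544.8 -33.2  88. ] [34.8 27.4] [0.  0.4]
[[ 0.9  0.3 -0. ]
 [ 0.3 -0.9  0. ]
 [ 0.  -0.  -1. ]] [ 208.8 -588.9  250. ]
[ 559.2 -675.9   50.4]
[ 559.2 -675.8  175.4]
```

Both views agree within about 2.5 mm, and the ellipse sizes match. Green is at (514.5, 234), the port at (544, -32.5). First I turn the tool to yaw 90°, so tool x = world y and tool y = world x.

```bash
python3 -m crank '[[0,0,0,0,0,-0.13,0],[0,0,0,0,0,-0.27,0],[0,0,0,0,0,-0.41,0],[0,0,0,0,0,-0.55,0],[0,0,0,0,0,-0.69,0]]' 30; python3 -m crank '[[0,0,0,0,0,-0.13,0],[0,0,0,0,0,-0.27,0],[0,0,0,0,0,-0.40,0],[0,0,0,0,0,-0.54,0],[0,0,0,0,0,-0.54,0]]'
```

```text
clock: 0.8
eef_pos: [208.9, -589.0, 250.2]
tcp_rot: [-3.142, -0.0, 1.037]
contact_force: [0.5, -0.3, -0.6]
opening: 0.997
grasp_force: 0.0
clock: 1.3
eef_pos: [208.9, -589.0, 250.2]
tcp_rot: [-3.142, -0.0, 1.573]
contact_force: [-0.8, -0.3, 0.8]
opening: 0.998
grasp_force: 0.0
```

```bash
python3 -m crank '[[0.03,0.012,0,0,0,0,0],[0.07,0.028,0,0,0,0,0],[0.11,0.044,0,0,0,0,0],[0.15,0.06,0,0,0,0,0],[0.19,0.076,0,0,0,0,0]]'; python3 -m crank '[[0.04,0.016,0,0,0,0,0],[0.08,0.032,0,0,0,0,0],[0.12,0.048,0,0,0,0,0],[0.16,0.064,0,0,0,0,0],[0.20,0.08,0,0,0,0,0]]'; python3 -m crank '[[0.04,0.016,0,0,0,0,0],[0.08,0.032,0,0,0,0,0],[0.12,0.048,0,0,0,0,0],[0.16,0.064,0,0,0,0,0],[0.20,0.08,0,0,0,0,0]]'
```

```text
clock: 1.8
eef_pos: [285.2, -397.5, 250.3]
tcp_rot: [3.141, 0.0, 1.566]
contact_force: [-0.2, -0.1, 0.4]
opening: 0.996
grasp_force: 0.0
clock: 2.3
eef_pos: [365.2, -197.5, 250.6]
tcp_rot: [3.141, 0.0, 1.566]
contact_force: [1.7, -0.1, -0.3]
opening: 0.997
grasp_force: 0.0
clock: 2.8
eef_pos: [445.3, 2.8, 250.6]
tcp_rot: [3.141, 0.0, 1.566]
contact_force: [0.2, -0.1, -0.7]
opening: 1.003
grasp_force: 0.0
```

```bash
python3 -m crank '[[0.045,0.014,0,0,0,0,0],[0.09,0.028,0,0,0,0,0],[0.135,0.042,0,0,0,0,0],[0.18,0.056,0,0,0,0,0],[0.21,0.063,0,0,0,0,0]]'; python3 -m crank '[[0.021,0.006,0,0,0,0,0],[0.021,0.006,0,0,0,0,0],[0.021,0.006,0,0,0,0,0]]';python3 - <<'E'
from h import *;from rig import cams
np.set_printoptions(precision=1,suppress=True)
f=cams.grab_frame("wrist");im=f["image"][:,:,::-1].copy()
print(f["position"],f["orientation"],proj(f,[514.5,234.2,100]))
cv2.polylines(im,[circ(f,[514.5,234.2,100],25).round().astype(int)],True,(255,0,255),1)
for c in blob(mask(f["image"],(60,90,30),(88,255,255)),proj(f,[514.5,234.2,100])):print(len(c),*rimfit(f,c,100))
cv2.imwrite("pics/w1.png",im)
E
```

```text
clock: 3.3
eef_pos: [508.7, 214.0, 250.4]
tcp_rot: [3.141, -0.001, 1.567]
contact_force: [0.2, -0.4, -0.1]
opening: 1.004
grasp_force: 0.0
clock: 3.6
eef_pos: [513.6, 231.9, 250.0]
tcp_rot: [-3.141, 0.001, 1.569]
contact_force: [-0.7, -0.2, -0.6]
opening: 0.998
grasp_force: 0.0
[513.9 304.3 373.2] [ 2.9  0.  -0. ] [259.1 181. ]
157 [515.1 238.5] 25.291621431196788 [48.5 54.2]
52 [514.7 251.5] 7.894968214672768 [18.9 12.8]
```

View pics/w1.png

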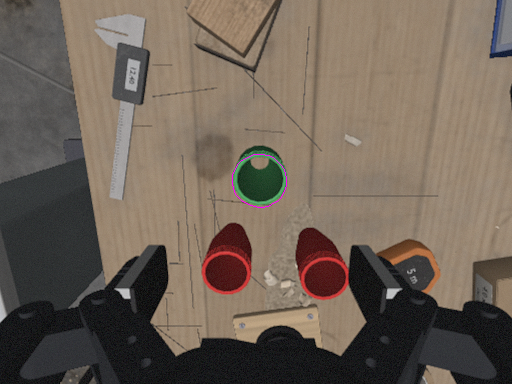

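The wrist view shows the predicted rim circle lying on the green rim (260,180), with the red sleeves clear of the finger path. Descend.

```bash
python3 -m crank '[[0.0,0,0.03,0,0,0,0],[0.0,0,0.065,0,0,0,0],[0.0,0,0.10,0,0,0,0],[0.0,0,0.115,0,0,0,0],[0.0,0,0.12,0,0,0,0]]'; python3 -m crank '[[0,0,0,0,0,0,0]]'
```

```text
clock: 4.15
eef_pos: [512.6, 230.2, 128.6]
tcp_rot: [-3.138, 0.002, 1.568]
contact_force: [-0.5, -0.2, 0.7]
opening: 0.999
grasp_force: 0.0
clock: 4.25
eef_pos: [513.7, 231.0, 130.2]
tcp_rot: [-3.141, 0.0, 1.569]
contact_force: [-0.9, -0.1, -0.1]
opening: 1.0
grasp_force: 0.0
```

```bash
python3 -m crank '[[0.003,0.001,0.0,0,0,0,0],[0.003,0.001,0.015,0,0,0,0],[0.003,0.001,0.03,0,0,0,0],[0.003,0.001,0.045,0,0,0,0],[0.003,0.001,0.052,0,0,0,0]]'; python3 -m crank '[[0,0,0,0,0,0,0],[0,0,0,0,0,0,0]]'
```

```text
clock: 4.75
eef_pos: [514.2, 234.6, 76.9]
tcp_rot: [-3.14, 0.001, 1.571]
contact_force: [-0.9, -0.1, 0.8]
opening: 0.996
grasp_force: 0.0
clock: 4.95
eef_pos: [515.0, 235.0, 78.3]
tcp_rot: [-3.141, 0.0, 1.571]
contact_force: [1.5, -0.1, 0.2]
opening: 0.998
grasp_force: 0.0
```

```bash
python3 -m crank '[[0,0,0,0,0,0,0.2],[0,0,0,0,0,0,0.3],[0,0,0,0,0,0,0.36],[0,0,0,0,0,0,0.4],[0,0,0,0,0,0,0.45]]' 30; python3 -m crank '[[0,0,0,0,0,0,0.5],[0,0,0,0,0,0,0.6],[0,0,0,0,0,0,0.7],[0,0,0,0,0,0,0.7]]'
```

```text
clock: 5.45
eef_pos: [515.0, 235.0, 78.6]
tcp_rot: [3.141, -0.0, 1.571]
contact_force: [-0.2, -0.5, 2.6]
opening: 0.569
grasp_force: 30.5
clock: 5.85
eef_pos: [515.0, 235.0, 78.6]
tcp_rot: [3.141, -0.0, 1.571]
contact_force: [-0.0, -0.7, 6.3]
opening: 0.568
grasp_force: 30.6
```

```bash
python3 -m crank '[[0,0,-0.01,0,0,0,0.7],[0,0,-0.035,0,0,0,0.7],[0,0,-0.07,0,0,0,0.7],[0,0,-0.105,0,0,0,0.7],[0,0,-0.13,0,0,0,0.7]]'; python3 -m crank '[[0,0,-0.01,0,0,0,0.7],[0,0,-0.01,0,0,0,0.7]]'; python3 - <<'E'
from rig import r,cams
import cv2,numpy as np
print(r.sense()["contact_force"],r.sense()["opening"])
im=np.vstack([cv2.resize(cams.grab_frame("scene")["image"][40:240,80:400,::-1],(640,400))]);cv2.imwrite("pics/s2.png",im)
E
```

```text
clock: 6.35
eef_pos: [515.3, 235.1, 210.9]
tcp_rot: [3.14, -0.001, 1.571]
contact_force: [0.8, 0.3, -0.5]
opening: 0.565
grasp_force: 31.4
clock: 6.55
eef_pos: [515.5, 235.2, 219.6]
tcp_rot: [3.139, -0.001, 1.571]
contact_force: [-0.1, 0.7, -1.1]
opening: 0.57
grasp_force: 31.4
[-0.11589846  0.72733864 -1.14558809] 0.5699350701932363
```

View pics/s2.png

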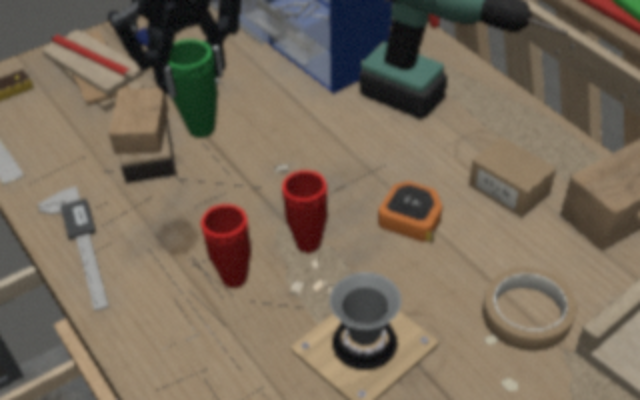

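The sleeve hangs upright in the grip (crop (195,90)) and both reds still stand. Carry it to the port.

```bash
python3 -m crank '[[-0.015,0.002,0,0,0,0,0.7],[-0.04,0.005,0,0,0,0,0.7],[-0.075,0.009,0,0,0,0,0.7],[-0.11,0.013,0,0,0,0,0.7],[-0.145,0.016,0,0,0,0,0.7]]'; python3 -m crank '[[-0.035,0.004,0,0,0,0,0.7],[-0.07,0.008,0,0,0,0,0.7],[-0.10,0.012,0,0,0,0,0.7],[-0.117,0.0125,0,0,0,0,0.7],[-0.1225,0.0125,0,0,0,0,0.7]]';python3 -m crank '[[0,0,0,0,0,0,0.7],[0,0,0,0,0,0,0.7],[0,0,0,0,0,0,0.7]]'; python3 - <<'E'
from h import *;from rig import cams,r
np.set_printoptions(precision=1,suppress=True)
s=r.sense();p=np.array(s["eef_pos"]);print(p)
# sleeve foot z ~ p.z-78.6 ; predicted circles
o=[]
for n in("scene","wrist"):
    f=cams.grab_frame(n);im=f["image"][:,:,::-1].copy()
    c=p-[0,1,28.6]
    for q,rad,col in((c+[0,0,50],25,(255,0,255)),(c-[0,0,50],15,(255,0,255)),([544,-32.5,88],35,(255,255,0))):
        cv2.polylines(im,[(circ(f,q,rad)*16).round().astype(int)],True,col,1,cv2.LINE_AA,4) if n=="scene" else None
        if n=="scene":print(proj(f,q))
    o.append(im)
cv2.imwrite("pics/s3.png",np.hstack([cv2.resize(o[0][90:250,170:330],(480,480)),cv2.resize(o[1][:,:],(320,240)).copy() if 0 else cv2.copyMakeBorder(cv2.resize(o[1],(320,240)),0,240,0,0,0)]))
E
```

```text
clock: 7.1
eef_pos: [529.9, 87.8, 216.5]
tcp_rot: [-3.139, 0.001, 1.571]
contact_force: [0.5, 0.4, -0.6]
opening: 0.567
grasp_force: 31.4
clock: 7.6
eef_pos: [542.3, -34.8, 216.6]
tcp_rot: [-3.139, 0.0, 1.569]
contact_force: [-0.1, 0.2, -1.2]
opening: 0.569
grasp_force: 31.4
clock: 7.9
eef_pos: [543.2, -31.7, 218.0]
tcp_rot: [-3.141, -0.0, 1.572]
contact_force: [0.6, -0.1, -1.2]
opening: 0.569
grasp_force: 31.4
[543.2 -31.7 218. ]
[262.4 136. ]
[262.1 173.9]
[262.2 190.2]
```

View pics/s3.png

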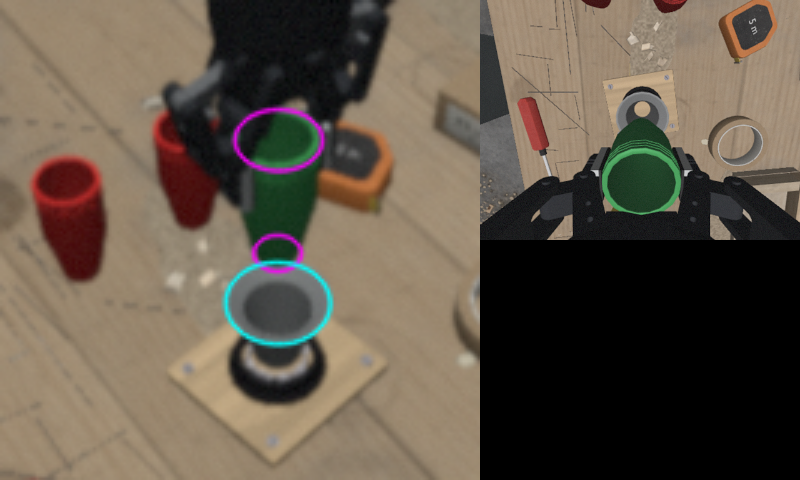

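The wrist inset shows the sleeve upright between the pads. In the scene view its outline lies on the predicted rim and foot circles, and the foot is centred above the mouth (278,303 in the crop). Lower to just above first contact.

```bash
python3 -m crank '[[0,0,0.015,0,0,0,0.7],[0,0,0.03,0,0,0,0.7],[0,0,0.045,0,0,0,0.7],[0,0,0.05,0,0,0,0.7],[0,0,0.05,0,0,0,0.7]]'; python3 -m crank '[[0,0,0.01,0,0,0,0.7],[0,0,0.018,0,0,0,0.7],[0,0,0.026,0,0,0,0.7],[0,0,0.032,0,0,0,0.7],[0,0,0.032,0,0,0,0.7]]'; python3 -m crank '[[0,0,0.001,0,0,0,0.7],[0,0,0.002,0,0,0,0.7],[0,0,0.003,0,0,0,0.7],[0,0,0.003,0,0,0,0.7],[0,0,0.003,0,0,0,0.7]]'
```

```text
clock: 8.5
eef_pos: [543.0, -32.2, 167.8]
tcp_rot: [-3.14, -0.0, 1.571]
contact_force: [0.9, -0.7, -0.6]
opening: 0.563
grasp_force: 31.4
clock: 9.0
eef_pos: [542.8, -32.5, 135.3]
tcp_rot: [-3.14, -0.0, 1.571]
contact_force: [-0.6, 0.6, -1.2]
opening: 0.566
grasp_force: 31.4
clock: 9.5
eef_pos: [543.5, -32.6, 133.4]
tcp_rot: [3.141, 0.0, 1.571]
contact_force: [-0.1, -0.3, -1.4]
opening: 0.564
grasp_force: 31.4
```

```bash
for i in 1 2 3; do python3 -m crank '[[0,0,0.001,0,0,0,0.7],[0,0,0.002,0,0,0,0.7],[0,0,0.003,0,0,0,0.7],[0,0,0.003,0,0,0,0.7]]' | egrep 'eef|cont'; done; python3 -c "
from rig import r
print(r.sense()['wrist_torque'])"
```

```text
eef_pos: [543.3, -32.5, 130.1]
contact_force: [-0.3, -0.4, -1.1]
eef_pos: [543.3, -32.6, 127.1]
contact_force: [-0.2, -0.3, -1.2]
eef_pos: [543.5, -32.6, 124.2]
contact_force: [-0.7, 0.4, -0.9]
[ 0.05421327 -0.06845699  0.0353459 ]
```

```bash
for i in 1 2 3 ; do python3 -m crank '[[0,0,0.001,0,0,0,0.7],[0,0,0.0015,0,0,0,0.7],[0,0,0.0015,0,0,0,0.7]]' | egrep 'eef|cont'; done; python3 -c "
from rig import r
print(r.sense()['wrist_torque'])"
```

```text
eef_pos: [543.7, -32.6, 122.8]
contact_force: [1.6, 0.4, -0.8]
eef_pos: [543.8, -32.6, 121.4]
contact_force: [2.2, -0.6, 0.6]
eef_pos: [543.9, -32.6, 119.9]
contact_force: [3.2, -0.5, 1.9]
[ 0.03815521 -0.63191831  0.00775931]
```

The cup pushes the sleeve toward +x, so shift that way about 1 mm to centre it.

```bash
python3 -m crank '[[0,0.0004,0,0,0,0,0.7],[0,0.0007,0,0,0,0,0.7],[0,0.0007,0,0,0,0,0.7]]' | egrep 'eef|cont';python3 -m crank '[[0,0.0004,0,0,0,0,0.7],[0,0.0005,0,0,0,0,0.7],[0,0.0005,0,0,0,0,0.7]]' | egrep 'eef|cont'; python3 -m crank '[[0,0,0,0,0,0,0.7]]' | egrep 'eef|cont'
```

```text
eef_pos: [544.1, -32.6, 119.7]
contact_force: [2.9, 0.6, 0.7]
eef_pos: [544.3, -32.5, 119.6]
contact_force: [1.4, 0.2, 0.6]
eef_pos: [544.3, -32.6, 119.6]
contact_force: [1.1, -0.5, 0.1]
```

```bash
for i in 1 2; do python3 -m crank '[[0,0.0003,0.0005,0,0,0,0.7],[0,0.0004,0.001,0,0,0,0.7],[0,0.0004,0.001,0,0,0,0.7]]' | egrep 'eef|cont'; done; python3 -m crank '[[0,0,0,0,0,0,0.7],[0,0,0,0,0,0,0.7]]' | egrep 'eef|cont'
```

```text
eef_pos: [544.5, -32.5, 118.6]
contact_force: [-0.1, 1.2, 0.4]
eef_pos: [544.7, -32.4, 117.5]
contact_force: [-2.6, 0.9, 0.6]
eef_pos: [544.7, -32.5, 117.6]
contact_force: [-5.1, 1.8, 0.1]
```

```bash
python3 -m crank '[[0.0002,-0.0003,0,0,0,0,0.7],[0.0003,-0.0004,0,0,0,0,0.7],[0.0003,-0.0004,0,0,0,0,0.7]]' | egrep 'eef|cont'; python3 -m crank '[[0.0,0,0.0005,0,0,0,0.7],[0.0,0,0.001,0,0,0,0.7],[0,0,0.001,0,0,0,0.7]]' | egrep 'eef|cont';
```

```text
eef_pos: [544.7, -32.3, 117.7]
contact_force: [-4.0, 1.4, 1.4]
eef_pos: [544.8, -32.3, 116.7]
contact_force: [-5.7, 2.2, 2.8]
```

```bash
python3 -m crank '[[0.0003,-0.0004,0,0,0,0,0.7],[0.0004,-0.0008,0,0,0,0,0.7],[0.0004,-0.0008,0,0,0,0,0.7]]' | egrep 'eef|cont'; python3 -m crank '[[0,0,0,0,0,0,0.7],[0,0,0,0,0,0,0.7]]' | egrep 'eef|cont';  python3 -c "
from rig import r
print(r.sense()['wrist_torque'])"
```

```text
eef_pos: [544.6, -32.0, 117.0]
contact_force: [-3.9, -0.9, 1.5]
eef_pos: [544.6, -32.0, 117.0]
contact_force: [-2.1, -2.8, 1.5]
[-0.38074311  0.53186959 -0.03016407]
```

```bash
python3 -m crank '[[-0.0002,-0.0003,0,0,0,0,0.7],[-0.0002,-0.0003,0,0,0,0,0.7],[-0.0002,-0.0003,0,0,0,0,0.7]]' | egrep 'eef|cont'; python3 -m crank '[[0,0,0.0005,0,0,0,0.7],[0,0,0.001,0,0,0,0.7],[0,0,0.001,0,0,0,0.7]]' | egrep 'eef|cont';  python3 -c "
from rig import r
print(r.sense()['wrist_torque'])"
```

```text
eef_pos: [544.5, -32.1, 117.0]
contact_force: [-0.3, -1.2, 2.0]
eef_pos: [544.5, -32.1, 116.0]
contact_force: [0.2, -0.5, 3.2]
[-0.2053396  -0.21468893 -0.04014686]
```

Lateral force is now near zero and the cup carries about 4 N, so the sleeve is seated. Raise until the cup carries only the sleeve's weight, then release.

```bash
python3 -m crank '[[0,0,-0.001,0,0,0,0.7],[0,0,-0.002,0,0,0,0.7],[0,0,-0.002,0,0,0,0.7]]' | egrep 'eef|cont'; python3 -m crank '[[0,0,-0.0005,0,0,0,0.7],[0,0,-0.0005,0,0,0,0.7]]' | egrep 'eef|cont'
```

```text
eef_pos: [544.4, -32.1, 118.1]
contact_force: [2.0, -0.5, 2.1]
eef_pos: [544.4, -32.1, 118.4]
contact_force: [3.7, -1.6, 0.4]
```

```bash
python3 -m crank '[[0,0.0003,0,0,0,0,0.7],[0,0.0003,0,0,0,0,0.7]]' 20| egrep 'eef|cont|gra'; python3 -m crank '[[0,0.0003,0,0,0,0,0.45],[0,0.0003,0,0,0,0,0.42],[0,0.0003,0,0,0,0,0.40],[0,0.0003,0,0,0,0,0.37],[0,0.0003,0,0,0,0,0.34]]'; python3 -m crank '[[0,0,0,0,0,0,0.25],[0,0,0,0,0,0,0.1],[0,0,0,0,0,0,0],[0,0,0,0,0,0,0],[0,0,0,0,0,0,0]]'
```

```text
eef_pos: [544.4, -32.1, 118.3]
contact_force: [3.9, -1.2, -0.0]
grasp_force: 31.8
clock: 16.0
eef_pos: [543.9, -32.0, 118.0]
tcp_rot: [-3.14, -0.0, 1.571]
contact_force: [-1.0, -0.3, 0.4]
opening: 0.653
grasp_force: 0.0
clock: 16.5
eef_pos: [544.5, -32.1, 118.3]
tcp_rot: [-3.142, 0.0, 1.571]
contact_force: [-1.1, -0.5, -0.2]
opening: 0.998
grasp_force: 0.0
```

```bash
python3 -m crank '[[0,0,-0.01,0,0,0,0],[0,0,-0.03,0,0,0,0],[0,0,-0.065,0,0,0,0],[0,0,-0.1,0,0,0,0],[0,0,-0.13,0,0,0,0]]'; python3 -m crank '[[-0.02,-0.02,0,0,0,0,0],[-0.05,-0.05,0,0,0,0,0],[-0.08,-0.08,0,0,0,0,0],[-0.11,-0.11,0,0,0,0,0],[-0.11,-0.11,0,0,0,0,0]]' | egrep 'eef|cont'; python3 - <<'E'
from h import *;from rig import cams
np.set_printoptions(precision=1,suppress=True)
f=cams.grab_frame("scene");im=f["image"][:,:,::-1].copy()
crop=cv2.resize(im[90:290,150:350],(480,480),interpolation=cv2.INTER_CUBIC)
g=cams.grab_frame("top")
for c in blob(mask(g["image"],(60,90,30),(88,255,255)),(267,176)):print("top",len(c),*rimfit(g,c,137))
m=mask(f["image"],(60,90,30),(88,255,255))
cs=blob(m,proj(f,[544,-32.5,115]))
for c in cs:print(len(c),c[:,0].min(0),c[:,0].max(0))
print("pred rim centre137",circ(f,[544.3,-32.4,137],25).min(0),circ(f,[544.3,-32.4,137],25).max(0))
t=cv2.resize(g["image"][146:206,237:297,::-1],(300,300))
cv2.imwrite("pics/f1.png",np.hstack([crop,cv2.copyMakeBorder(t,0,180,0,0,0)]))
E
```

```text
clock: 17.0
eef_pos: [544.7, -32.0, 250.9]
tcp_rot: [3.14, 0.0, 1.571]
contact_force: [0.2, -0.2, 0.4]
opening: 1.004
grasp_force: 0.0
eef_pos: [431.2, -144.2, 248.9]
contact_force: [1.3, 0.7, -0.2]
top 63 [543.2 -31.3] 23.035448891516197 [45.3 45.3]
top 52 [543.2 -31.4] 20.124660218781962 [40.9 40.9]
62 [251 177] [271 200]
pred rim centre137 [249.4 164.6] [275.5 184.4]
```

View pics/f1.png

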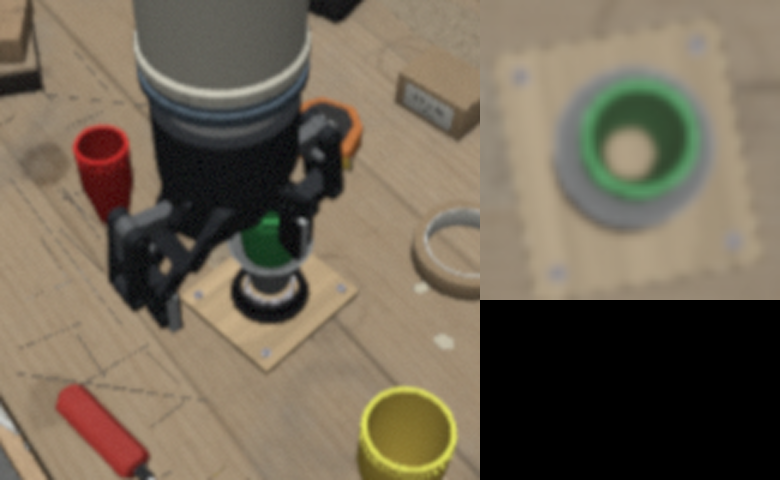

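The top inset shows the green rim centred at about (543,-31) at z=137, concentric with the port after parallax. The gripper hides the scene view, so I back off and check uprightness.

```bash
python3 -m crank '[[-0.03,0,-0.0,0,0,0,0],[-0.07,0,0,0,0,0,0],[-0.11,0,0,0,0,0,0],[-0.15,0,0,0,0,0,0],[-0.18,0,0,0,0,0,0]]'|egrep 'clock|eef'; python3 -m crank '[[-0.03,0,-0.0,0,0,0,0],[-0.07,0,0,0,0,0,0],[-0.11,0,0,0,0,0,0],[-0.13,0,0,0,0,0,0],[-0.13,0,0,0,0,0,0]]'|egrep 'clock|eef'; python3 - <<'E'
from h import *;from rig import cams
f=cams.grab_frame("scene");im=f["image"][:,:,::-1].copy()
im=cv2.resize(im[130:290,190:350],(560,560),interpolation=cv2.INTER_CUBIC)
for z,rad,c in((137,25,(255,0,255)),(87,35,(255,255,0))):
    q=((circ(f,[544.2,-32.3,z],rad)-[190,130]+.5)*3.5*16).round().astype(int);cv2.polylines(im,[q],True,c,1,cv2.LINE_AA,4)
cv2.imwrite("pics/f2.png",im)
E
```

```text
clock: 18.1
eef_pos: [435.7, -323.7, 248.7]
clock: 18.6
eef_pos: [435.7, -454.1, 248.1]
```

View pics/f2.png

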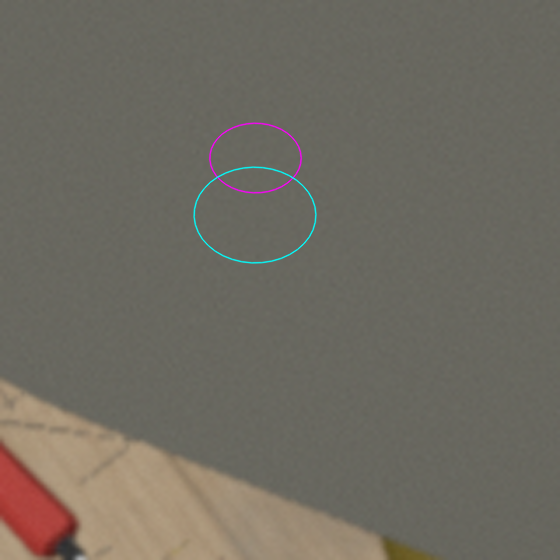

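The arm blocks the scene camera here, so retract toward the start position.

```bash
python3 -m crank '[[-0.02,-0.02,0,0,0,0,0],[-0.045,-0.05,0,0,0,0,0],[-0.07,-0.085,0,0,0,0,0],[-0.095,-0.12,0,0,0,0,0],[-0.11,-0.14,0,0,0,0,0]]'|egrep 'clock|eef'; python3 -m crank '[[-0.01,-0.03,-0.0,0,0,0,0],[-0.02,-0.06,0,0,0,0,0],[-0.025,-0.085,0,0,0,0,0],[-0.025,-0.085,0,0,0,0,0],[-0.025,-0.085,0,0,0,0,0]]'|egrep 'clock|eef'; python3 - <<'E'
from h import *;from rig import cams
f=cams.grab_frame("scene");im=f["image"][:,:,::-1].copy()
im=cv2.resize(im[130:290,190:350],(560,560),interpolation=cv2.INTER_CUBIC)
for z,rad,c in((137,25,(255,0,255)),(87,35,(255,255,0))):
    q=((circ(f,[544.2,-32.3,z],rad)-[190,130]+.5)*3.5*16).round().astype(int);cv2.polylines(im,[q],True,c,1,cv2.LINE_AA,4)
cv2.imwrite("pics/f3.png",im)
E
```

```text
clock: 19.15
eef_pos: [293.5, -562.0, 248.5]
clock: 19.65
eef_pos: [210.5, -586.3, 248.5]
```

View pics/f3.png

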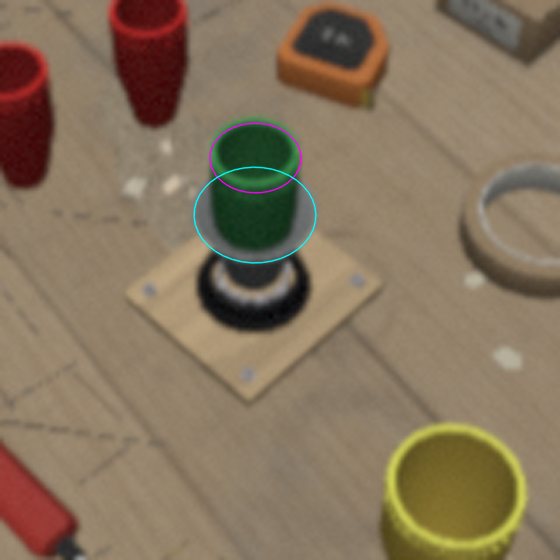

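The sleeve stands upright and concentric in the port, but its rim is about 4 crop px above the predicted circle. I'll triangulate its height, using the initial pictures (rim known at z=100) as reference.

```bash
python3 - <<'E'
from h import *;from rig import cams,r
np.set_printoptions(precision=2,suppress=True)
F={n:cams.grab_frame(n) for n in("top","scene")}
def rim(im,near):
    x,y=map(int,near);w=im[y-26:y+26,x-26:x+26]
    w=cv2.resize(w,None,fx=8,fy=8,interpolation=cv2.INTER_CUBIC)
    m=mask(w,(55,90,30),(90,255,255));v=w[:,:,1]
    t,_=cv2.threshold(v[m>0].reshape(-1,1),0,255,cv2.THRESH_OTSU)
    k=((m>0)&(v>t)).astype(np.uint8)
    c=max(cv2.findContours(k,cv2.RETR_EXTERNAL,cv2.CHAIN_APPROX_NONE)[0],key=len)
    e=cv2.fitEllipse(cv2.convexHull(c));return np.array(e[0])/8-.44+[x-26,y-26],np.array(e[1])/8
I={n:cv2.imread(f"pics/{n}0.png")[:,:,::-1].copy() for n in F}
def trio(ims,pt,ps):
    (a,ea),(b,eb)=rim(ims["top"],pt),rim(ims["scene"],ps);print(a,ea,b,eb)
    P=[];D=[]
    for n,u in(("top",a),("scene",b)):
        p=hit(F[n],u,0);o=np.array(F[n]["position"]);d=(p-o)/np.linalg.norm(p-o);P.append(o);D.append(d)
    s=np.linalg.lstsq(np.c_[D[0],-D[1]],P[1]-P[0],rcond=None)[0]
    return P[0]+s[0]*D[0],P[1]+s[1]*D[1]
print(trio(I,(148,191),(184,122)))
print(trio({n:F[n]["image"] for n in F},(269,173),(262,175)),r.sense()["clock"])
E
```

```text
[147.87 190.57] [21.11 22.88] [182.93 119.93] [15.52 21.93]
(array([514.16, 232.9 ,  99.4 ]), array([513.5 , 233.19,  99.42]))
[268.29 173.42] [22.07 23.03] [262.27 173.81] [20.65 25.93]
(array([543.19, -31.18, 137.85]), array([544.34, -31.86, 137.98])) 19.8
```

Corrected by the reference (99.4 read for 100), the rim is at about 138.5 mm. That puts the sleeve centre at about 88.5 mm, which is properly nested and not pushed down. Hand in.

```bash
python3 -c "
from rig import sign_off
print(sign_off())"
```

```text
the job is handed in; nothing more can be done
None
```

The green sleeve stands upright and loose in the grey port, with its centre measured at about 88.5 mm (port rim at 88 mm); the yellow sleeve was left alone, the arm is clear, and I handed the job in at about 20 s; no verdict came back.

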